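Put the matches away under the flap of the candle box

ROBOT

A 7-joint arm with a two-finger parallel gripper is mounted at the origin on a cart in front of the work surface, level with it; the furniture and walls round the work are solid. World frame = base frame: x ahead of the robot, y to its left, z up, the work surface at z = 0. Lengths are in m, angles in rad, forces in N, time in s.
With the tool pointing down it reaches from about 0.4 to 0.85 m from the base axis. Payload 4.5 kg.
Tool frame: the origin (TCP) lies midway between the tips of the shut fingers; the grasp point (between the pads) lies 19 mm behind it; z points along the fingers, y is the direction in which the jaws open and shut (so a half turn about z gives the same grasp; the last joint's range is limited). The gripper opens to 88 mm and grips with 3 to 60 N. Pads are 18 mm wide; open, the fingers measure 123 mm over their backs; the gripper's body (75 mm by 187 mm) begins 45 mm behind the grasp point.
Start: joints at [-1.226, 0.689, -0.195, 1.565, 0.157, 0.902, -0.215], TCP at [0.191, 0.595, 0.239] pointing down, gripper open.
Joint ranges: [-3.01, 3.01], [-0.46, 2.08], [-1.47, 1.51], [0.13, 2.56], [-1, 4.14], [0.04, 2.09], [-2.66, 2.66]. Speed limits (rad/s): [2.57, 2.57, 3.14, 3.14, 3.14, 3.14, 3.14].

INTERFACE

Orientations are given as a unit quaternion [x, y, z, w].
In Python, from plant import r gives the robot as it stands. The module is installed in compiled form; this text tells all that it offers.
- The arm moves only by the tool carry_out, never from a script. Its argument "commands" is a list of rows, each a list of 6 numbers: the shift along the tool's x, y, z in m, then the turn, a rotation vector about the tool's x, y, z in degrees. In form: [[dx, dy, dz, wx, wy, wz], ...]. A call has 1 to 12 rows; each row is the pose to reach, as a shift and turn from the pose commanded when the call began, along the tool's axes at that moment; what a row does not reach only later rows make up. A row lasts 1/10 s, in which the tool goes at most 50 mm and 8.59 degrees, less where a joint would pass 70% of its speed; a pose out of reach is approached as far as the arm can. A call with a gripper value outside its range is refused whole. "fingers" is the closure in counts, from 0 (fully open) to 255 (shut), set as the call begins (left out, the last holds). The fingers move at their own pace and stop on an object; "grip_force" is the grip in N (left out, the last holds). Time passes only in rows, so rows that repeat a pose let the fingers close. It gives the time, the measured TCP pose, the force and the opening at its end, in the units of the state.
- r.get_state(): the state, without advancing time (a new reading comes with each control period).
- r.snapshot(name): name is "scene" or "top" or "wrist"; returns a dict with "img" (400x640x3 uint8, blue, green, red), "intrinsics" (3x3 intrinsics, pixels), "extrinsics" (4x4, takes a point from camera to world coordinates); the wrist camera has in their place "tool_from_camera" (4x4, takes a point from camera to tool coordinates, whose origin is the TCP and whose axes are the flange's). Camera axes: x right, y down, z forward; pixel columns grow to the right and rows downward; lengths in m; the calibration is good to about 2 mm. A picture is of the moment at which its call begins: read the wrist's pose just before it. There is no depth.
- r.finish_job(): hands the job in, once; it reports no verdict.
Trained networks look in a picture, given as the dict that the camera call returned (one of the last four; its "shot" number tells which), for a name from the list of things; names that differ only in an ending like _2 or _b are one class to them, and where a whole thing is asked for, a point or a joint stands for the part that bears it (a point fixed in the world has none). Each returns a list of dicts, best first, with "p" (0 to 1); they miss things now and then, are a little off and sometimes report something else, mostly with a low value. They report only what shows in the picture. A call takes as long as a camera call.
- r.spot_in(picture, label): "xyz" ([x, y, z] in m, in world coordinates, good to about 4 mm: the middle of the surface that is visible of it).
- r.spot_point(picture, label): "xyz" ([x, y, z] in m, in world coordinates, good to about 4 mm: a listed point, or the origin of a listed thing).
The state is a dict: "clock": time; "q": joint angles; "qd": joint speeds; "joint_torque": joint torques, N m; "tool_pos": TCP position; "eef_rot": TCP orientation; "contact_force": force on the tool from outside, world axes, zero at the start; "moment": the same for the moment, N m; "opening": opening from 0.0 (shut) to 1.0 (fully open).
Only numpy, scipy, OpenCV 4.12 (cv2) and the standard library are available. Lean on these libraries where they do the work, as an engineer would, in place of code of your own. Each camera call takes 0.05 s, during which the arm holds its last target.

TASK

The matches are kept in the lower tier of the wooden candle box, under its hinged flap. Lift the flap by its tab until it stands fully up, then lay the matchbox flat and the same way up on the floor of the compartment that it covered, and leave the flap standing open.

Things in the scene. Friction and masses are not known exactly. Their poses are not given: they have to be found in the camera images.
- flap (a joint): Angle of the candle box's wooden flap, rad: 0 closed (flat), 1.57 upright, 1.75 its stop. The hinge is stiff: the flap stays where it is left. It is 120 mm long from hinge to front edge, 134 mm wide, 8 mm thick, and hinged on the box wall far from the robot: it swings up and away. A wall shelf hangs 0.77 m above the worktop from x = 0.74 m on.
- flap_tab (a point): Middle of the small wooden tab that sticks out 32 mm from the flap's front edge; take the flap here. The tab is 26 mm wide (along the hinge) and 10 mm thick. The point lies 140 mm from the hinge line, 20 mm beyond the front edge, at mid-thickness. Axes turn with the flap: x towards the hinge, y along the hinge, z out of the upper face.
- cell (a point): Floor centre of the deep compartment under the flap of the light wooden box (120 x 226 mm, 60 high, fixed). The floor is 106 x 125 mm (x, y), 6 mm above the worktop; walls rise 54 mm from it. Axes: x level, front wall to hinge wall, y along the hinge, z up; hinge line at x = +60, z = +58 mm. On its -y side is the open shallow upper tier with two tea lights, not for the matches.
- match_box: The matchbox, a flat oblong box 36 x 53 x 16 mm (x, y, z), lying on its large face on the worktop in front of the candle box, in a row with a round tea light and a clothes peg. Origin: centre of its underside; y along its length, z up. It does not slide open. About 30 g.

How it is judged:
On the way:
1. the flap has been lifted up (value of joint flap above 1.2 rad), for 0.2 s.
At the end, for the whole second after the job is handed in: The flap stands open (its angle over 1.2 rad, about 69 degrees) and the matchbox lies at rest on the floor of the deep compartment: within its walls in any direction, its underside within 10 mm of the floor, flat to 10 degrees, same face up as it lay (value of joint flap above 1.2 rad and x of match_box in the frame of cell between -0.053 and 0.053 m and y of match_box in the frame of cell between -0.0625 and 0.0625 m and z of match_box in the frame of cell between -0.006 and 0.01 m and angle between match_box's own z axis and vertical below 0.18 rad and linear speed of match_box below 0.02 m/s); the robot touches nothing.
It also fails if it takes over 53 s, if anything falls off the work surface, if the arm or the gripper's body presses on something with over 40 N, if the wrist force passes 120 N, or if a joint passes its speed limit or range.

## Working session

There is one attempt and no reset: what is moved stays moved. The work goes in short steps, Python scripts to look and compute and a tool call to move; the robot and the scene stay as the last step left them, time stands still between calls to the robot, and variables do not carry over. Pictures are saved under pics/ and viewed, and the job is handed in when it is done.

Besides the shell and the picture viewer there is one more tool, called after ">>>" by a JSON object that holds its "api" and its "payload", one argument or row to a line. carry_out: Moves the arm, as the interface text tells. Its arguments: {"type":"object","properties":{"commands":{"type":"array","items":{"type":"array","items":{"type":"number"}}},"fingers":{"type":"number"},"grip_force":{"type":"number"}},"required":["commands"]}

```bash
mkdir -p pics; cat > h.py <<'E'
import numpy as np,cv2
from scipy.spatial.transform import Rotation as R
from plant import r
def st():
    s=r.get_state(); print('t',round(s['clock'],2),'pos',np.round(s['tool_pos'],4),'rot',np.round(s['eef_rot'],4),'F',np.round(s['contact_force'],1),'op',round(s['opening'],3),'q',np.round(s['q'],3)); return s
def rel(s,p,q=None):
    T=R.from_quat(s['eef_rot']); d=T.inv().apply(np.array(p)-s['tool_pos'])
    w=(T.inv()*R.from_quat(q)).as_rotvec(degrees=True) if q is not None else np.zeros(3)
    print('shift',np.round(d,4),'turn',np.round(w,2)); return d,w
def proj(pic,p):
    E=np.linalg.inv(np.array(pic['extrinsics'])); c=E[:3,:3]@np.array(p)+E[:3,3]; k=np.array(pic['intrinsics'])@c; return k[:2]/k[2]
def ray(pic,u,v,z):
    E=np.array(pic['extrinsics']);d=E[:3,:3]@np.linalg.solve(np.array(pic['intrinsics']),[u,v,1]);o=E[:3,3];return o+d*(z-o[2])/d[2]
E
python3 - <<'E'
from h import *
s=st(); print(R.from_quat(s['eef_rot']).as_matrix().round(3))
for n in ['scene','top']:
    p=r.snapshot(n); cv2.imwrite(f'pics/{n}0.png',p['img'])
    print(n,np.round(p['extrinsics'],3).tolist())
    for l in ['flap_tab','cell','match_box']:
        for f in (r.spot_point,r.spot_in):
            try: print(l,f.__name__,[(np.round(d['xyz'],3).tolist(),round(d['p'],2)) for d in f(p,l)][:3])
            except Exception as e: print(l,e)
st()
E
```

```text
t 0.0 pos [0.191  0.5945 0.2379] rot [ 1.547e-01  9.880e-01 -9.000e-04 -1.000e-04] F [-0.4 -0.4 -0.8] op 0.999 q [-1.226  0.69  -0.195  1.566  0.157  0.903 -0.215]
[[-0.952  0.306 -0.   ]
 [ 0.306  0.952 -0.002]
 [-0.    -0.002 -1.   ]]
scene [[0.609, -0.362, 0.706, -0.106], [-0.793, -0.263, 0.549, -0.523], [-0.014, -0.894, -0.447, 0.508], [0.0, 0.0, 0.0, 1.0]]
flap_tab call [([0.519, 0.089, 0.063], 0.85)]
flap_tab call [([0.582, 0.084, 0.068], 0.92)]
cell call []
cell call [([0.554, 0.017, 0.047], 0.81)]
match_box call [([0.441, -0.185, 0.002], 0.57)]
match_box call [([0.434, -0.188, 0.012], 0.8)]
top [[0.046, -0.975, 0.216, 0.372], [-0.999, -0.044, 0.012, -0.039], [-0.002, -0.216, -0.976, 0.928], [0.0, 0.0, 0.0, 1.0]]
flap_tab call [([0.52, 0.087, 0.065], 0.79)]
flap_tab call [([0.597, 0.084, 0.064], 0.71)]
cell call []
cell call [([0.593, 0.047, 0.067], 0.81)]
match_box call [([0.44, -0.181, 0.004], 0.77)]
match_box call [([0.438, -0.176, 0.019], 0.88)]
t 0.7 pos [0.1911 0.5951 0.2388] rot [1.547e-01 9.880e-01 1.000e-04 0.000e+00] F [ 0.  -0.2  0. ] op 0.997 q [-1.226  0.689 -0.195  1.565  0.157  0.902 -0.215]
```

View pics/scene0.png

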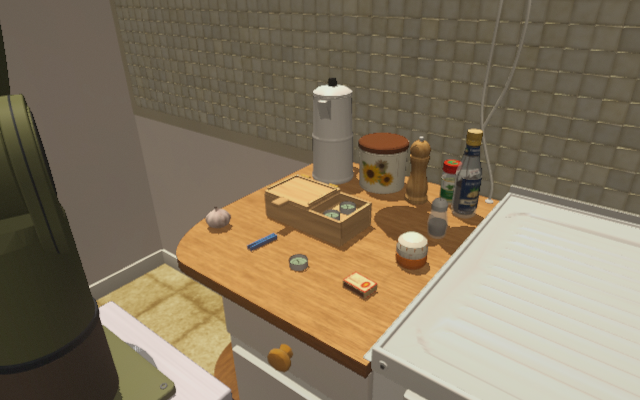

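View pics/top0.png

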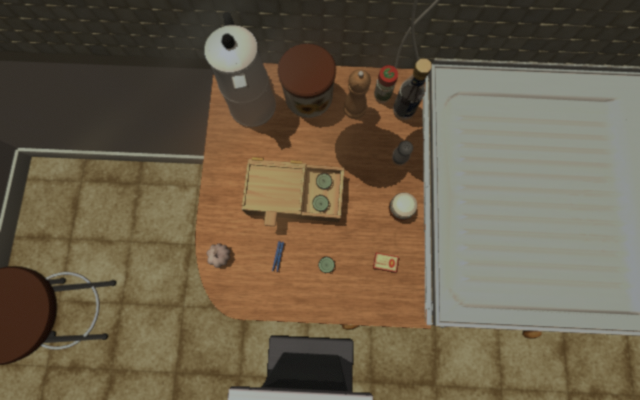

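The top view shows the flap at about (275,188), its tab at (270,219), the tea lights right of it, and the matchbox at (386,263). The scene view shows the tab at (281,203) and the matchbox at (360,286). I'll zoom in on both for accurate measurements.

```bash
python3 - <<'E'
import cv2
a=cv2.imread('pics/top0.png');cv2.imwrite('pics/topz.png',cv2.resize(a[145:285,225:415],None,fx=4,fy=4,interpolation=cv2.INTER_CUBIC))
a=cv2.imread('pics/scene0.png');cv2.imwrite('pics/scz.png',cv2.resize(a[165:305,220:410],None,fx=4,fy=4,interpolation=cv2.INTER_CUBIC))
E
```

```text
(no output)
```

View pics/topz.png

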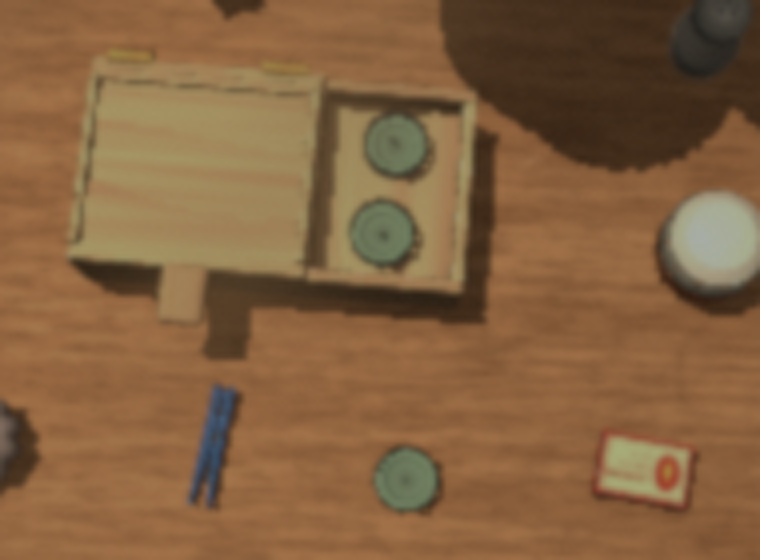

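View pics/scz.png

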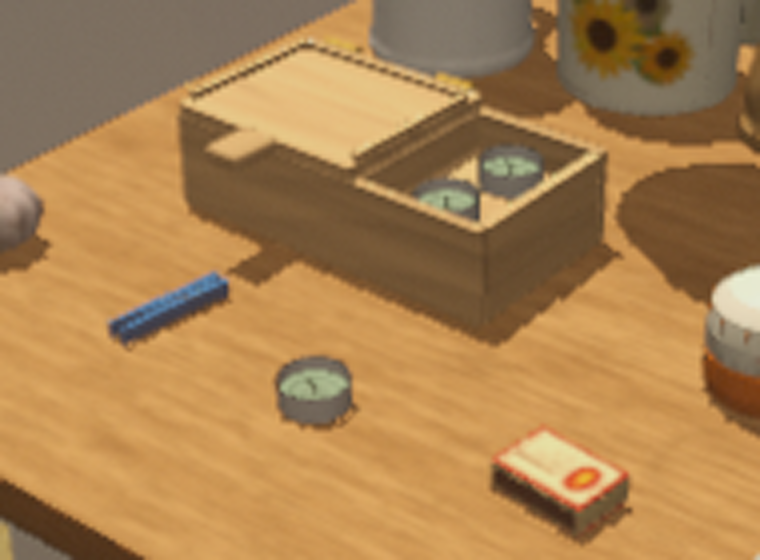

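```bash
python3 - <<'E'
from h import *
p=r.snapshot('top');q=r.snapshot('scene')
T=lambda x,y,z:ray(p,225+x/4,145+y/4,z).round(4)
S=lambda x,y,z:ray(q,220+x/4,165+y/4,z).round(4)
for n,a in dict(tabtipL=(160,322,.069),tabtipR=(203,325,.069),rootL=(163,265,.069),rootR=(206,268,.069),boxFR=(475,100,.06),boxNR=(462,293,.06),flNL=(72,258,.068),flFL=(97,62,.068),flNR=(306,274,.068),flFR=(322,78,.068),mb1=(603,432,.016),mb2=(695,443,.016),mb3=(687,508,.016),mb4=(595,495,.016)).items(): print(n,T(*a))
for n,a in dict(tabtipL=(205,147,.069),tabtipR=(238,160,.069),boxFR=(605,152,.06),boxNR=(485,232,.06),flNR=(352,165,.068),mbL=(495,462,.016),mbF=(545,428,.016),mbR=(628,480,.016),mbN=(580,512,.016)).items(): print('S',n,S(*a))
E
```

```text
tabtipL [0.5046 0.0948 0.069 ]
tabtipR [0.504  0.0708 0.069 ]
rootL [0.537  0.0956 0.069 ]
rootR [0.5364 0.0714 0.069 ]
boxFR [ 0.6444 -0.0767  0.06  ]
boxNR [ 0.5303 -0.0731  0.06  ]
flNL [0.5389 0.1473 0.068 ]
flFL [0.6551 0.1432 0.068 ]
flNR [0.5357 0.0151 0.068 ]
flFR [0.6512 0.0124 0.068 ]
mb1 [ 0.4598 -0.1598  0.016 ]
mb2 [ 0.4559 -0.2133  0.016 ]
mb3 [ 0.4184 -0.2088  0.016 ]
mb4 [ 0.4234 -0.1557  0.016 ]
S tabtipL [0.5054 0.0978 0.069 ]
S tabtipR [0.5046 0.0722 0.069 ]
S boxFR [ 0.6459 -0.0763  0.06  ]
S boxNR [ 0.5326 -0.074   0.06  ]
S flNR [0.5383 0.019  0.068 ]
S mbL [ 0.4255 -0.1559  0.016 ]
S mbF [ 0.4607 -0.1599  0.016 ]
S mbR [ 0.4503 -0.2116  0.016 ]
S mbN [ 0.4184 -0.2064  0.016 ]
```

```bash
python3 - <<'E'
from h import *
p=r.snapshot('top');q=r.snapshot('scene')
for u in (315,333,352): print('pot base near',ray(q,u,180,0).round(3))
print('garlic etc; pot base top view',ray(p,232,115,0).round(3),ray(p,255,127,0).round(3),ray(p,273,115,0).round(3))
for z in (.2,.25,.3): print('pot lid top',z,ray(p,231,48,z).round(3),ray(p,207,48,z).round(3),ray(p,257,48,z).round(3), ray(p,231,72,z).round(3),'scene',ray(q,333,90,z).round(3))
ya=np.deg2rad(-2.4);X=np.array([np.cos(ya),np.sin(ya),0]);Y=np.array([-X[1],X[0],0])
h=np.array([.657,.0776,.064]); 
M=np.column_stack([-X,Y,[0,0,-1]]);Q=R.from_matrix(M).as_quat();print('Q',Q.round(4))
s=st(); tab=h-.145*X; print('tab',tab)
rel(s,tab+[0,0,.10],Q)
rel(s,tab+[0,0,.0-.019],Q)
E
```

```text
pot base near [0.775 0.189 0.   ]
pot base near [0.805 0.147 0.   ]
pot base near [0.836 0.103 0.   ]
garlic etc; pot base top view [0.798 0.212 0.   ] [0.767 0.151 0.   ] [0.802 0.107 0.   ]
pot lid top 0.2 [0.857 0.175 0.2  ] [0.855 0.225 0.2  ] [0.86 0.12 0.2 ] [0.802 0.169 0.2  ] scene [1.003 0.292 0.2  ]
pot lid top 0.25 [0.824 0.16  0.25 ] [0.822 0.207 0.25 ] [0.826 0.109 0.25 ] [0.772 0.155 0.25 ] scene [0.823 0.16  0.25 ]
pot lid top 0.3 [0.791 0.145 0.3  ] [0.789 0.189 0.3  ] [0.793 0.098 0.3  ] [0.743 0.141 0.3  ] scene [0.643 0.027 0.3  ]
Q [0.0209 0.9998 0.     0.    ]
t 0.9 pos [0.1911 0.5951 0.2387] rot [ 0.1548  0.988   0.     -0.    ] F [-1.  -0.4 -0.3] op 1.007 q [-1.226  0.689 -0.195  1.565  0.157  0.903 -0.215]
tab [0.51212719 0.08367197 0.064     ]
shift [-0.462  -0.3888  0.0747] turn [  0.   -0.  -15.4]
shift [-0.462  -0.3888  0.1937] turn [  0.   -0.  -15.4]
```

>>> {"api": "carry_out", "payload": {
  "commands": [
    [-0.462,-0.389,0.05,0,0,-15.4],
    [-0.462,-0.389,0.05,0,0,-15.4],
    [-0.462,-0.389,0.05,0,0,-15.4],
    [-0.462,-0.389,0.05,0,0,-15.4],
    [-0.462,-0.389,0.05,0,0,-15.4],
    [-0.462,-0.389,0.05,0,0,-15.4],
    [-0.462,-0.389,0.05,0,0,-15.4],
    [-0.462,-0.389,0.05,0,0,-15.4],
    [-0.462,-0.389,0.05,0,0,-15.4],
    [-0.462,-0.389,0.05,0,0,-15.4],
    [-0.462,-0.389,0.05,0,0,-15.4],
    [-0.462,-0.389,0.05,0,0,-15.4]
  ],
  "fingers": 110,
  "grip_force": 30
}}

```text
clock: 2.1
tool_pos: [0.51, 0.0867, 0.1893]
eef_rot: [0.021, 1.0, 0.0, 0.0]
contact_force: [0.8, 0.3, -0.2]
opening: 0.57
```

```bash
cat >> h.py <<'E'
ya=np.deg2rad(-2.4);X=np.array([np.cos(ya),np.sin(ya),0]);Y=np.array([-X[1],X[0],0])
hg=np.array([.657,.0776,.064])
Q=R.from_matrix(np.column_stack([-X,Y,[0,0,-1]])).as_quat()
E
python3 - <<'E'
from h import *
s=st();rel(s,hg-.145*X+[0,0,.08],Q);rel(s,hg-.145*X+[0,0,-.019],Q)
w=r.snapshot('wrist');cv2.imwrite('pics/w1.png',w['img'])
print([(d['xyz'],d['p']) for d in r.spot_point(w,'flap_tab')])
E
```

```text
t 2.1 pos [0.51   0.0867 0.1893] rot [2.100e-02 9.998e-01 2.000e-04 4.000e-04] F [ 0.8  0.3 -0.2] op 0.57 q [-0.046  0.636 -0.341  1.936  0.346  0.625  0.921]
shift [-0.0023 -0.0029  0.0453] turn [ 0.02  0.04 -0.01]
shift [-0.0022 -0.003   0.1443] turn [ 0.02  0.04 -0.01]
[([0.5161, 0.0832, 0.0657], 0.7)]
```

View pics/w1.png

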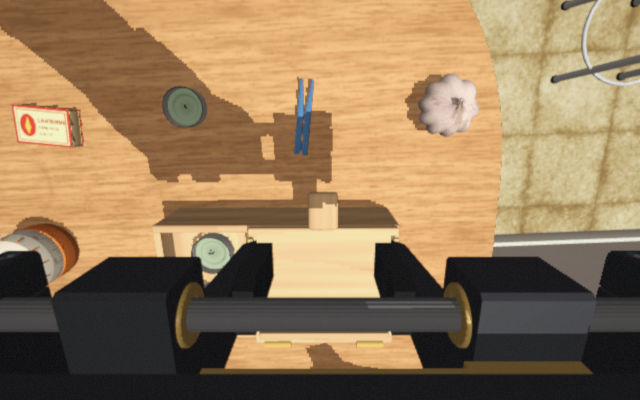

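The wrist view shows the tab at (322,210), centred between the fingers at about (260) and (390). The network agrees at (0.516, 0.083). I'll descend and close.

>>> {"api": "carry_out", "payload": {
  "commands": [
    [-0.002,-0.003,0.04,0,0,0],
    [-0.002,-0.003,0.08,0,0,0],
    [-0.002,-0.003,0.11,0,0,0],
    [-0.002,-0.003,0.13,0,0,0],
    [-0.002,-0.003,0.144,0,0,0],
    [-0.002,-0.003,0.144,0,0,0],
    [-0.002,-0.003,0.144,0,0,0]
  ]
}}

```text
clock: 2.9
tool_pos: [0.5108, 0.0859, 0.0455]
eef_rot: [0.021, 1.0, 0.0, 0.0]
contact_force: [-0.0, 0.9, 0.1]
opening: 0.569
```

>>> {"api": "carry_out", "payload": {
  "commands": [
    [0,0,0,0,0,0],
    [0,0,0,0,0,0],
    [0,0,0,0,0,0],
    [0,0,0,0,0,0],
    [0,0,0,0,0,0],
    [0,0,0,0,0,0],
    [0,0,0,0,0,0]
  ],
  "fingers": 255
}}

```text
clock: 3.6
tool_pos: [0.5112, 0.0861, 0.0453]
eef_rot: [0.021, 1.0, 0.001, 0.001]
contact_force: [2.2, 1.3, 1.3]
opening: 0.287
```

```bash
python3 - <<'E'
from h import *
s=st()
p=r.snapshot('scene');cv2.imwrite('pics/s2.png',cv2.resize(p['img'][120:290,180:400],None,fx=3,fy=3))
g=s['tool_pos']+[0,0,.019]; v=g-hg; L=np.hypot(v@X,v[2]); a0=np.arctan2(v[2],-v@X); print('L',L,a0)
T=R.from_quat(s['eef_rot']).inv()
for a in np.deg2rad([10,20,30,40,50,60,70,80,90]):
    d=(-L*np.cos(a+a0)+L*np.cos(a0))*X+np.array([0,0,L*np.sin(a+a0)-L*np.sin(a0)]); print(round(np.degrees(a)),T.apply(d).round(4))
E
```

```text
t 3.6 pos [0.5112 0.0861 0.0453] rot [2.080e-02 9.998e-01 6.000e-04 5.000e-04] F [2.2 1.3 1.3] op 0.287 q [-0.154  0.88  -0.168  2.017  0.481  0.281  0.803]
L 0.14604518818891815 0.0023237061552383773
10 [-0.0023  0.     -0.0254]
20 [-0.009   0.0001 -0.0499]
30 [-0.0198  0.0001 -0.073 ]
40 [-0.0345  0.0001 -0.0938]
50 [-5.250e-02  1.000e-04 -1.117e-01]
60 [-7.340e-02  1.000e-04 -1.262e-01]
70 [-9.650e-02  1.000e-04 -1.369e-01]
80 [-1.212e-01  1.000e-04 -1.434e-01]
90 [-1.465e-01  1.000e-04 -1.456e-01]
```

View pics/s2.png

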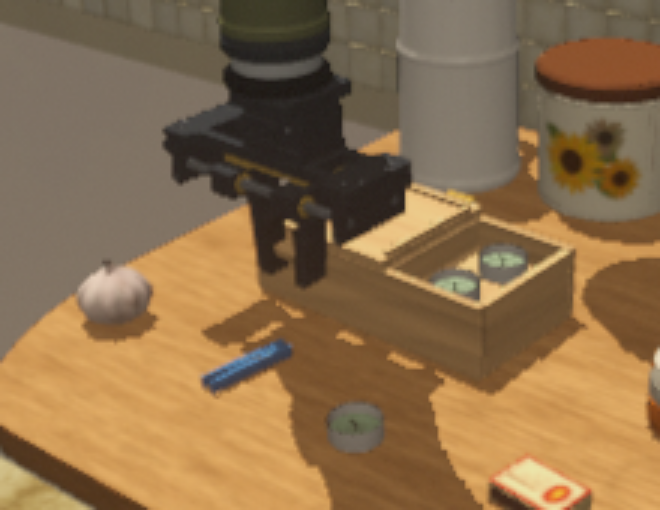

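The opening is 25 mm, which matches the 26 mm tab, so it's gripped. Now I'll lift it along the arc.

>>> {"api": "carry_out", "payload": {
  "commands": [
    [-0.0006,0,-0.0127,0,0,0],
    [-0.0023,0,-0.0254,0,0,0],
    [-0.005,0,-0.038,0,0,0],
    [-0.009,0,-0.05,0,0,0],
    [-0.0139,0,-0.0619,0,0,0],
    [-0.0198,0,-0.073,0,0,0],
    [-0.0267,0,-0.0839,0,0,0],
    [-0.0345,0,-0.0938,0,0,0],
    [-0.0345,0,-0.0938,0,0,0]
  ]
}}

```text
clock: 4.55
tool_pos: [0.5447, 0.0847, 0.1395]
eef_rot: [0.021, 1.0, 0.001, -0.0]
contact_force: [-2.0, 3.8, 1.4]
opening: 0.286
```

```bash
python3 - <<'E'
from h import *
s=st()
p=r.snapshot('scene');cv2.imwrite('pics/s3.png',cv2.resize(p['img'][90:260,180:400],None,fx=3,fy=3))
E
```

```text
t 4.55 pos [0.5447 0.0847 0.1395] rot [ 2.100e-02  9.998e-01  5.000e-04 -5.000e-04] F [-2.   3.8  1.4] op 0.286 q [-0.05   0.748 -0.315  1.875  0.393  0.579  0.911]
```

View pics/s3.png

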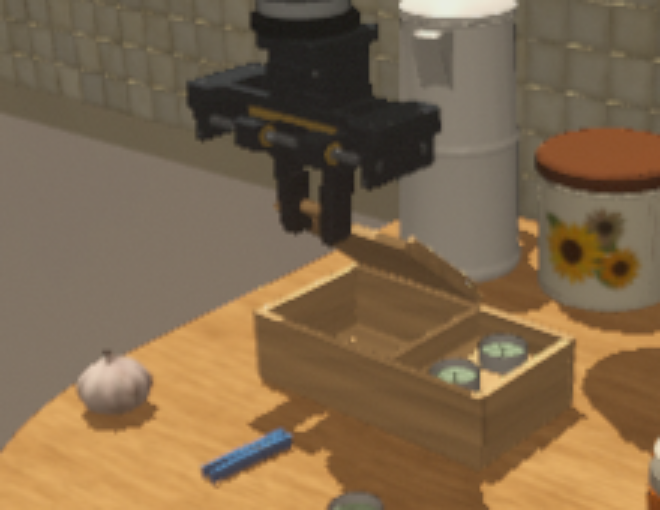

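Flap is open about 40° and still held at the tab near (315,210) in the crop. Continuing to upright.

>>> {"api": "carry_out", "payload": {
  "commands": [
    [-0.0087,0,-0.0095,0,0,0],
    [-0.018,0,-0.0179,0,0,0],
    [-0.0281,0,-0.0256,0,0,0],
    [-0.0389,0,-0.0324,0,0,0],
    [-0.0503,0,-0.0382,0,0,0],
    [-0.062,0,-0.0431,0,0,0],
    [-0.0742,0,-0.0469,0,0,0],
    [-0.0867,0,-0.0496,0,0,0],
    [-0.0993,0,-0.0513,0,0,0],
    [-0.11,0,-0.0518,0,0,0],
    [-0.11,0,-0.0518,0,0,0]
  ]
}}

```text
clock: 5.7
tool_pos: [0.6548, 0.0806, 0.1896]
eef_rot: [0.021, 1.0, 0.001, -0.001]
contact_force: [-0.2, 4.5, -1.1]
opening: 0.289
```

```bash
python3 - <<'E'
from h import *
s=st()
p=r.snapshot('scene');cv2.imwrite('pics/s4.png',cv2.resize(p['img'][70:240,180:400],None,fx=3,fy=3))
E
```

```text
t 5.7 pos [0.6548 0.0806 0.1896] rot [ 2.070e-02  9.998e-01  7.000e-04 -8.000e-04] F [-0.2  4.5 -1.1] op 0.289 q [-0.002  0.808 -0.367  1.493  0.334  0.904  1.056]
```

View pics/s4.png

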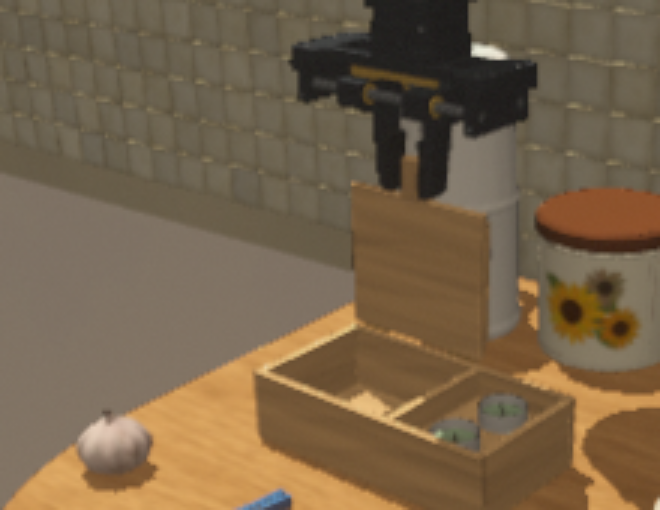

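The flap is upright, with the tab held at (410,175) in the crop. I'll release it and retreat straight up.

>>> {"api": "carry_out", "payload": {
  "commands": [
    [0,0,0,0,0,0],
    [0,0,0,0,0,0],
    [0,0,0,0,0,0],
    [0,0,-0.01,0,0,0],
    [0,0,-0.03,0,0,0],
    [0,0,-0.06,0,0,0],
    [0,0,-0.06,0,0,0]
  ],
  "fingers": 120
}}

```text
clock: 6.45
tool_pos: [0.6578, 0.0798, 0.256]
eef_rot: [0.021, 1.0, 0.001, 0.004]
contact_force: [-0.1, 0.2, 0.3]
opening: 0.531
```

```bash
python3 - <<'E'
from h import *
s=st()
# matchbox: centre (0.439,-0.184), yaw of long axis
Ym=np.array([.4598-.4559+.4234-.4184,-.1598+.2133-.1557+.2088,0]);Ym/=np.linalg.norm(Ym);print(np.degrees(np.arctan2(-Ym[0],Ym[1])))
Xm=np.array([Ym[1],-Ym[0],0])
Qm=R.from_matrix(np.column_stack([-Xm,Ym,[0,0,-1]])).as_quat();print(Qm)
rel(s,[.439,-.184,.12],Qm)
E
```

```text
t 6.45 pos [0.6578 0.0798 0.256 ] rot [2.140e-02 9.998e-01 9.000e-04 4.500e-03] F [-0.1  0.2  0.3] op 0.531 q [ 0.009  0.737 -0.388  1.424  0.302  1.03   1.086]
-4.772537860131119
[0.04163621 0.99913284 0.         0.        ]
shift [ 0.2085 -0.2732  0.1336] turn [0.13 0.51 2.32]
```

>>> {"api": "carry_out", "payload": {
  "commands": [
    [0.04,-0.02,-0.01,0,0,0],
    [0.08,-0.06,0,0,0,2.5],
    [0.12,-0.1,0.02,0,0,2.5],
    [0.15,-0.14,0.04,0,0,2.5],
    [0.18,-0.18,0.06,0,0,2.5],
    [0.2,-0.22,0.08,0,0,2.5],
    [0.2085,-0.26,0.1,0,0,2.5],
    [0.2085,-0.273,0.115,0,0,2.5],
    [0.2085,-0.273,0.115,0,0,2.5],
    [0.2085,-0.273,0.115,0,0,2.5],
    [0.2085,-0.273,0.115,0,0,2.5]
  ],
  "fingers": 30
}}

```text
clock: 7.55
tool_pos: [0.4365, -0.1834, 0.1365]
eef_rot: [0.042, 0.999, 0.0, 0.001]
contact_force: [-1.3, -0.5, 0.5]
opening: 0.883
```

```bash
python3 - <<'E'
from h import *
s=st()
w=r.snapshot('wrist');cv2.imwrite('pics/w5.png',w['img'])
print([(d['xyz'],d['p']) for d in r.spot_point(w,'match_box')],[(d['xyz'],d['p']) for d in r.spot_in(w,'match_box')])
p=r.snapshot('top');cv2.imwrite('pics/t5.png',p['img'][100:320,180:460])
Tw=np.eye(4);Tw[:3,:3]=R.from_quat(s['eef_rot']).as_matrix();Tw[:3,3]=s['tool_pos']
w['extrinsics']=Tw@np.array(w['tool_from_camera']);np.savez('w5.npz',E=w['extrinsics'],K=w['intrinsics'])
for c in [(.4598,-.1598,.016),(.4559,-.2133,.016),(.4184,-.2088,.016),(.4234,-.1557,.016)]: print(proj(w,c))
E
```

```text
t 7.55 pos [ 0.4365 -0.1834  0.1365] rot [4.190e-02 9.991e-01 3.000e-04 1.000e-03] F [-1.3 -0.5  0.5] op 0.883 q [ 0.49   0.685 -0.301  2.106  0.483  0.413  1.294]
[([0.4466, -0.186, 0.0005], 0.68)] [([0.442, -0.1819, 0.0165], 0.81)]
[351.37242565 220.04487447]
[290.12645574 220.67042782]
[290.50321268 178.26950689]
[353.6742941  178.92955423]
```

View pics/w5.png

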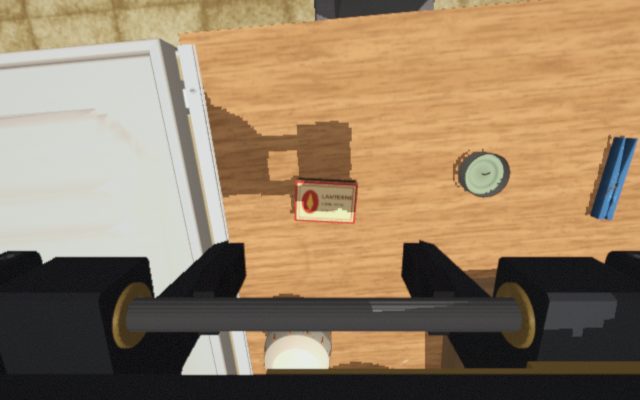

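View pics/t5.png

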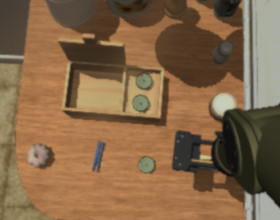

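```bash
python3 - <<'E'
from h import *
d=np.load('w5.npz');w=dict(extrinsics=d['E'],intrinsics=d['K'])
c=np.array([ray(w,*uv,.016) for uv in [(297,181),(357,183),(355,222),(295,219)]]);print(c.round(4),c.mean(0))
print([np.round(c[i]-c[j],4) for i,j in((1,0),(2,3))])
for z in (0,.03,.05):print('rim',z,ray(w,213,200,z).round(3),ray(w,190,60,z).round(3))
p=r.snapshot('scene');t=r.snapshot('top')
cv2.imwrite('pics/s6.png',cv2.resize(p['img'][170:400,300:600],None,fx=2.5,fy=2.5))
for z in (0,.03,.05):print('rim top', z,ray(t,428,263,z).round(3))
for z in (0,.03,.05):print('rim scene', z,ray(p,381,362,z).round(3))
E
```

```text
[[ 0.4212 -0.2036  0.016 ]
 [ 0.4271 -0.1531  0.016 ]
 [ 0.4619 -0.1567  0.016 ]
 [ 0.4547 -0.2089  0.016 ]] [ 0.44123106 -0.18057305  0.016     ]
[array([0.0059, 0.0505, 0.    ]), array([0.0071, 0.0521, 0.    ])]
rim 0 [ 0.436 -0.283  0.   ] [ 0.318 -0.281  0.   ]
rim 0.03 [ 0.428 -0.272  0.03 ] [ 0.323 -0.27   0.03 ]
rim 0.05 [ 0.424 -0.265  0.05 ] [ 0.327 -0.263  0.05 ]
rim top 0 [ 0.443 -0.285  0.   ]
rim top 0.03 [ 0.441 -0.277  0.03 ]
rim top 0.05 [ 0.44  -0.272  0.05 ]
rim scene 0 [ 0.315 -0.301  0.   ]
rim scene 0.03 [ 0.29  -0.314  0.03 ]
rim scene 0.05 [ 0.273 -0.323  0.05 ]
```

View pics/s6.png

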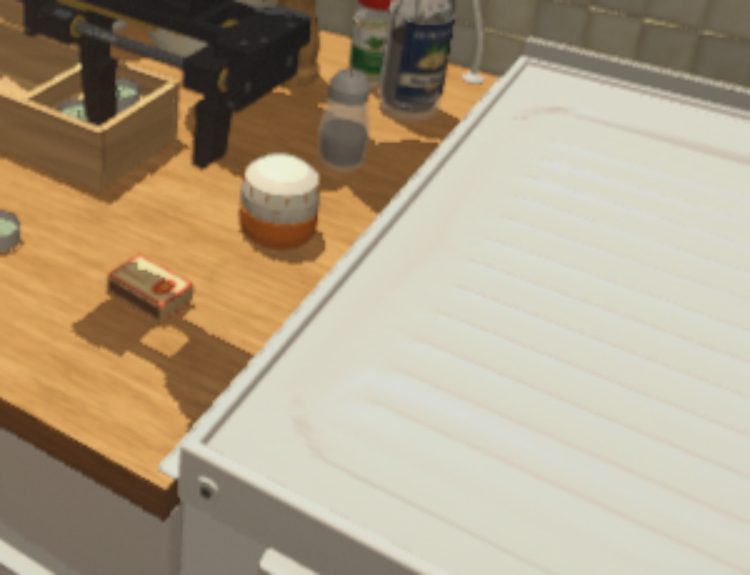

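The wrist view puts the matchbox corners at (297,181), (357,183), (355,222) and (295,219). Its size and its centre of about (0.440, -0.183) match the other views. Descending to grip it by its ends.

>>> {"api": "carry_out", "payload": {
  "commands": [
    [-0.003,0.0005,0.03,0,0,1.7],
    [-0.003,0.0005,0.065,0,0,1.7],
    [-0.003,0.0005,0.095,0,0,1.7],
    [-0.003,0.0005,0.115,0,0,1.7],
    [-0.003,0.0005,0.125,0,0,1.7],
    [-0.003,0.0005,0.1325,0,0,1.7],
    [-0.003,0.0005,0.1325,0,0,1.7],
    [-0.003,0.0005,0.1325,0,0,1.7]
  ],
  "grip_force": 15
}}

```text
clock: 8.65
tool_pos: [0.4388, -0.1845, 0.0039]
eef_rot: [0.058, 0.998, -0.0, 0.001]
contact_force: [-0.4, -1.3, 0.7]
opening: 0.884
```

>>> {"api": "carry_out", "payload": {
  "commands": [
    [0,0,0,0,0,0],
    [0,0,0,0,0,0],
    [0,0,0,0,0,0],
    [0,0,0,0,0,0],
    [0,0,0,0,0,0],
    [0,0,0,0,0,0],
    [0,0,0,0,0,0]
  ],
  "fingers": 255
}}

```text
clock: 9.35
tool_pos: [0.4386, -0.1844, 0.0037]
eef_rot: [0.058, 0.998, -0.0, 0.0]
contact_force: [-0.9, 0.5, 6.0]
opening: 0.605
```

>>> {"api": "carry_out", "payload": {
  "commands": [
    [0,0,-0.01,0,0,0],
    [0,0,-0.03,0,0,0],
    [0,0,-0.06,0,0,0],
    [0,0,-0.1,0,0,0],
    [0,0,-0.13,0,0,0],
    [0,0,-0.13,0,0,0],
    [0,0,-0.13,0,0,0]
  ]
}}

```text
clock: 10.05
tool_pos: [0.4383, -0.1848, 0.134]
eef_rot: [0.058, 0.998, -0.0, 0.001]
contact_force: [-0.6, -0.9, -0.4]
opening: 0.605
```

```bash
python3 - <<'E'
from h import *
s=st()
w=r.snapshot('wrist');p=r.snapshot('scene')
cv2.imwrite('pics/s7.png',np.vstack([w['img'][100:300],p['img'][100:340]]))
c=hg-.06*X;print(c); rel(s,[.594,.0785,.12],Q); rel(s,[.594,.0785,.010],Q)
E
```

```text
t 10.05 pos [ 0.4383 -0.1848  0.134 ] rot [ 5.790e-02  9.983e-01 -2.000e-04  6.000e-04] F [-0.6 -0.9 -0.4] op 0.605 q [ 0.501  0.694 -0.319  2.101  0.514  0.42   1.232]
[0.59705263 0.08011254 0.064     ]
shift [-0.1242  0.2795  0.014 ] turn [-0.03  0.07 -4.24]
shift [-0.124   0.2796  0.124 ] turn [-0.03  0.07 -4.24]
```

View pics/s7.png

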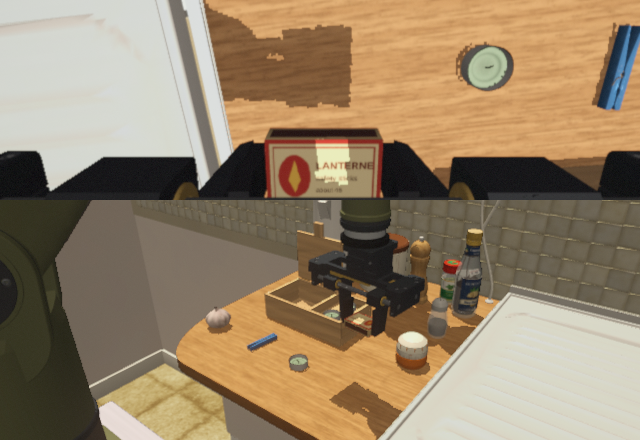

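The matchbox is gripped at 53 mm and level. Moving it over the compartment.

>>> {"api": "carry_out", "payload": {
  "commands": [
    [-0.015,0.035,0,0,0,-2],
    [-0.033,0.075,0,0,0,-4],
    [-0.051,0.115,0,0,0,-4.2],
    [-0.069,0.155,0,0,0,-4.2],
    [-0.086,0.195,0,0,0,-4.2],
    [-0.104,0.235,0,0,0,-4.2],
    [-0.115,0.265,0,0,0,-4.2],
    [-0.122,0.2795,0,0,0,-4.2],
    [-0.122,0.2795,0,0,0,-4.2],
    [-0.122,0.2795,0,0,0,-4.2],
    [-0.122,0.2795,0,0,0,-4.2]
  ]
}}

```text
clock: 11.25
tool_pos: [0.5905, 0.077, 0.1324]
eef_rot: [0.022, 1.0, -0.001, -0.001]
contact_force: [0.4, -0.3, -0.5]
opening: 0.601
```

```bash
python3 - <<'E'
from h import *
s=st()
w=r.snapshot('wrist');p=r.snapshot('scene')
cv2.imwrite('pics/s8.png',np.vstack([w['img'][100:380],cv2.resize(p['img'][80:240,200:520],None,fx=2,fy=2)]))
rel(s,[.592,.0785,.010],Q)
E
```

```text
t 11.25 pos [0.5905 0.077  0.1324] rot [ 0.0219  0.9998 -0.0011 -0.0012] F [ 0.4 -0.3 -0.5] op 0.601 q [-0.019  0.806 -0.332  1.742  0.395  0.663  0.955]
shift [-0.0017  0.0019  0.1224] turn [-0.13 -0.14 -0.11]
```

View pics/s8.png

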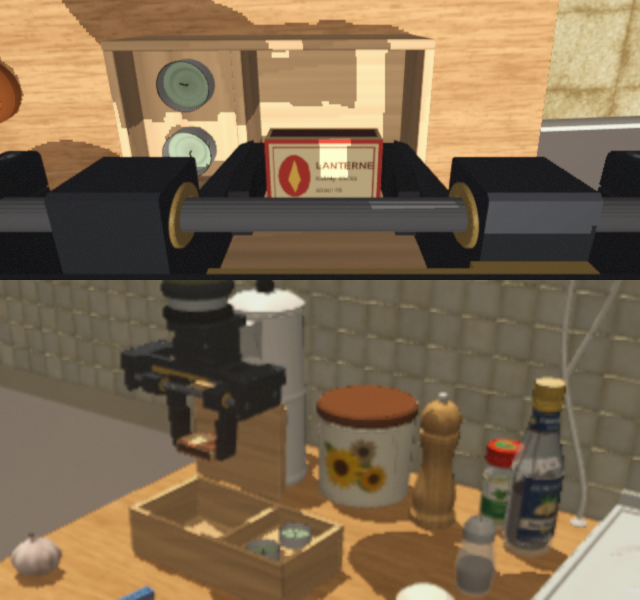

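```bash
python3 - <<'E'
from h import *
s=st()
w=r.snapshot('wrist')
cv2.imwrite('pics/w9.png',cv2.resize(w['img'][125:260,90:450],None,fx=2.2,fy=2.2))
Tw=np.eye(4);Tw[:3,:3]=R.from_quat(s['eef_rot']).as_matrix();Tw[:3,3]=s['tool_pos']
w['extrinsics']=Tw@np.array(w['tool_from_camera'])
np.savez('w5.npz',E=w['extrinsics'],K=w['intrinsics'])
c=np.array([.597,.0785,.006])
for dx,dy,dz in [(-53,-62.5,54),(-53,62.5,54),(-53,-62.5,0),(-53,62.5,0),(-60,-150,54),(-60,69.5,54)]: print(dx,dy,dz,proj(w,c+X*dx/1e3+Y*dy/1e3+[0,0,dz/1e3]).round())
print('tcp proj',proj(w,s['tool_pos']).round())
E
```

```text
t 11.35 pos [0.591  0.0773 0.133 ] rot [ 2.200e-02  9.998e-01 -7.000e-04 -6.000e-04] F [-0.2 -0.   0.5] op 0.603 q [-0.019  0.805 -0.333  1.741  0.394  0.663  0.955]
-53 -62.5 54 [232. 147.]
-53 62.5 54 [417. 147.]
-53 -62.5 0 [250. 141.]
-53 62.5 0 [399. 141.]
-60 -150 54 [101. 137.]
-60 69.5 54 [428. 136.]
tcp proj [322. 257.]
```

View pics/w9.png

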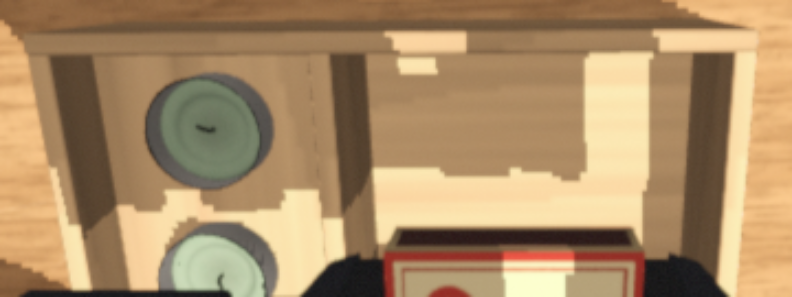

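Measured floor edges at u=257 and u=404 put the compartment centre about 5 mm further +y than I assumed, at (0.598, 0.083). I'll correct for that while descending.

>>> {"api": "carry_out", "payload": {
  "commands": [
    [-0.002,0.006,0.015,0,0,0],
    [-0.002,0.006,0.04,0,0,0],
    [-0.002,0.006,0.065,0,0,0],
    [-0.002,0.006,0.085,0,0,0],
    [-0.002,0.006,0.1,0,0,0],
    [-0.002,0.006,0.11,0,0,0],
    [-0.002,0.006,0.117,0,0,0],
    [-0.002,0.006,0.122,0,0,0],
    [-0.002,0.006,0.122,0,0,0],
    [-0.002,0.006,0.122,0,0,0]
  ]
}}

```text
clock: 12.4
tool_pos: [0.5944, 0.0852, 0.0118]
eef_rot: [0.021, 1.0, 0.0, 0.0]
contact_force: [-0.5, 0.3, -0.2]
opening: 0.602
```

```bash
python3 - <<'E'
from h import *
s=st()
w=r.snapshot('wrist');p=r.snapshot('scene')
cv2.imwrite('pics/s10.png',np.vstack([w['img'][100:380],cv2.resize(p['img'][80:240,200:520],None,fx=2,fy=2)]))
E
```

```text
t 12.4 pos [0.5944 0.0852 0.0118] rot [2.110e-02 9.998e-01 2.000e-04 5.000e-04] F [-0.5  0.3 -0.2] op 0.602 q [-0.087  0.992 -0.235  1.766  0.475  0.439  0.876]
```

View pics/s10.png

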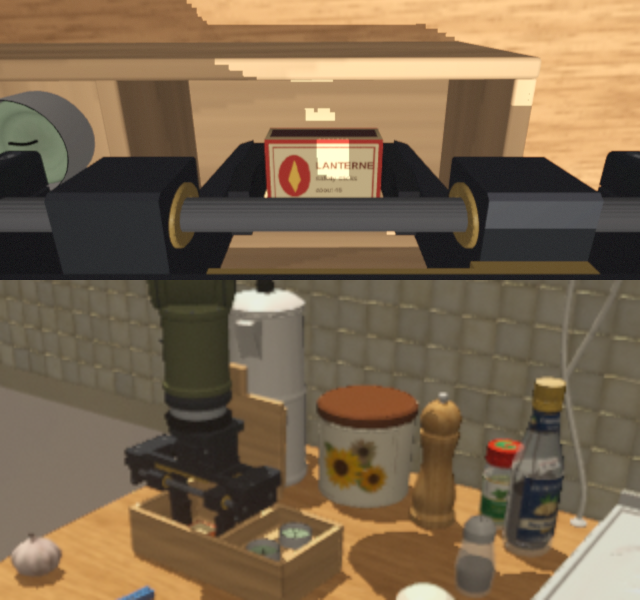

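No contact, and the matchbox is centred between the floor edges (u about 190 to 447). I'll lower 2 mm, release partly so the fingers clear the walls, and rise.

>>> {"api": "carry_out", "payload": {
  "commands": [
    [0,0,0.002,0,0,0],
    [0,0,0.002,0,0,0],
    [0,0,0.002,0,0,0]
  ]
}}

```text
clock: 12.8
tool_pos: [0.5944, 0.0852, 0.0097]
eef_rot: [0.021, 1.0, 0.0, 0.001]
contact_force: [0.0, -1.1, 3.0]
opening: 0.599
```

>>> {"api": "carry_out", "payload": {
  "commands": [
    [0,0,0,0,0,0],
    [0,0,0,0,0,0],
    [0,0,0,0,0,0],
    [0,0,0,0,0,0],
    [0,0,-0.01,0,0,0],
    [0,0,-0.03,0,0,0],
    [0,0,-0.06,0,0,0],
    [0,0,-0.1,0,0,0],
    [0.02,0,-0.13,0,0,0],
    [0.06,0,-0.16,0,0,0],
    [0.1,0,-0.18,0,0,0],
    [0.13,0,-0.18,0,0,0]
  ],
  "fingers": 65
}}

```text
clock: 14.0
tool_pos: [0.463, 0.091, 0.1923]
eef_rot: [0.021, 1.0, 0.001, 0.002]
contact_force: [1.1, -0.1, -0.8]
opening: 0.748
```

>>> {"api": "carry_out", "payload": {
  "commands": [
    [0.02,0,-0.03,0,0,0],
    [0.05,0,-0.05,0,0,0],
    [0.05,0,-0.05,0,0,0],
    [0.05,0,-0.05,0,0,0]
  ]
}}

```text
clock: 14.4
tool_pos: [0.4145, 0.0927, 0.2402]
eef_rot: [0.021, 1.0, 0.0, 0.001]
contact_force: [0.9, 0.4, 0.1]
opening: 0.742
```

```bash
python3 - <<'E'
from h import *
s=st()
w=r.snapshot('wrist');print([(d['xyz'],d['p']) for d in r.spot_point(w,'match_box')]);p=r.snapshot('scene');t=r.snapshot('top')
print([(d['xyz'],d['p']) for d in r.spot_point(p,'match_box')+r.spot_point(t,'match_box')])
cv2.imwrite('pics/s11.png',np.vstack([np.hstack([cv2.resize(t['img'][120:260,200:380],(360,280)),cv2.resize(w['img'],(400,280))]),cv2.resize(p['img'][80:230,180:560],(760,300))]))
E
```

```text
t 14.4 pos [0.4145 0.0927 0.2402] rot [2.080e-02 9.998e-01 1.000e-04 1.200e-03] F [0.9 0.4 0.1] op 0.742 q [-0.049  0.454 -0.408  2.13   0.31   0.61   0.853]
[([0.5976, 0.0827, 0.0056], 0.61)]
[([0.5944, 0.0826, 0.0064], 0.38), ([0.5953, 0.0898, 0.01], 0.58)]
```

View pics/s11.png

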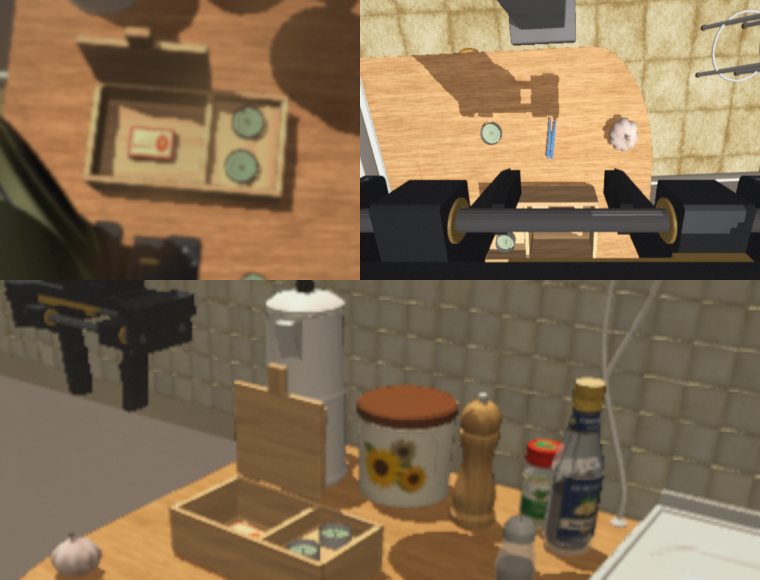

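The flap stands upright, and the matchbox lies flat and face up in the deep compartment (top view at about (152,143)). The gripper is clear of everything, so I'm handing in.

```bash
python3 -c "
from h import *
st(); print(r.finish_job())"
```

```text
t 14.7 pos [0.4145 0.0926 0.2387] rot [ 2.130e-02  9.998e-01  0.000e+00 -4.000e-04] F [-0.6  0.9  0.2] op 0.742 q [-0.049  0.458 -0.407  2.13   0.31   0.61   0.853]
the job is handed in; nothing more can be done
None
```

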